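Slide the connector carrier home under the inspection station

ROBOT

A 7-joint arm with a two-finger parallel gripper is mounted at the origin on the work surface. World frame = base frame: x ahead of the robot, y to its left, z up, the work surface at z = 0. Lengths are in mm, angles in rad, forces in N, time in s.
With the tool pointing down it reaches from about 400 to 875 mm from the base axis. Payload 4.4 kg.
Tool frame: the origin (TCP) lies between the finger pads; the fingertips stand ctrl.finger_overhang ahead of it and the grasp point (between the pads) lies 11 mm behind it (ctrl.finger_overhang is the distance from the TCP to the fingertips, in mm); z points along the fingers, y is the direction in which the jaws open and shut (so a half turn about z gives the same grasp; the last joint's range is limited). The gripper opens to 85 mm and grips with 20 to 120 N. Pads are 22 mm wide; open, the fingers measure 114 mm over their backs; the gripper's body (76 mm by 85 mm) begins 54 mm behind the grasp point. The pads swing forward as they close: fully open they stand 13 mm farther back than shut.
Start: joints at [1.104, 0.628, 0.038, 1.517, -0.027, 0.996, -0.02], TCP at [253.629, -598.49, 239.313] pointing down, gripper open.
Joint ranges: [-3.06, 3.06], [-0.37, 2.12], [-1.25, 1.32], [0.18, 2.47], [-1.1, 4.24], [0.23, 1.98], [-2.94, 2.94]. Speed limits (rad/s): [2.57, 2.57, 3.14, 3.14, 3.14, 3.14, 3.14].

INTERFACE

Orientations are given as [roll, pitch, yaw] about the fixed x, y, z axes, in that order (R = Rz(yaw) Ry(pitch) Rx(roll)).
In Python, from cell import ctrl gives the robot as it stands. The module is installed in compiled form; this text tells all that it offers.
- The arm moves only by the tool step_arm, never from a script. Its argument "deltas" is a list that holds one entry, the list of rows, each a list of 7 numbers: the opening, from 0 (shut) to 1 (fully open), then the shift along the world's x, y, z in mm, then the turn, a rotation vector about the world's x, y, z in rad. In form: [[[grip, tx, ty, tz, rx, ry, rz], ...]]. A call has 1 to 10 rows; each row shifts and turns the commanded pose from where the row before left it; what a row does not reach is not made up. A row lasts 1/12 s, in which the tool goes at most 41.7 mm and 7.16 degrees, less where a joint would pass 70% of its speed; a pose out of reach is approached as far as the arm can. A call is refused whole if a number of a shift passes 41.7 or a number of a turn 0.125, either way. A call with a gripper value outside its range is refused whole. The fingers move at their own pace and stop on an object; the grip force is fixed at half the most. Time passes only in rows, so rows that do not move let the fingers close. It gives the time, the measured TCP pose, the force and the opening at its end, in the units of the state.
- ctrl.read_state(): the state, without advancing time (a new reading comes with each control period).
- ctrl.get_image(name): name is "scene" or "top" or "wrist"; returns (picture, depth): 400x640x3 uint8, red, green, blue; 400x640 float32, mm along the optical axis (not along the pixel's ray), 0 where there is no reading.
- ctrl.camera_info(name): a dict with "intrinsics" (3x3 intrinsics, pixels), "rvec" (rotation vector, rad) and "tvec" (3), from world to camera coordinates, as OpenCV has them. Camera axes: x right, y down, z forward; pixel columns grow to the right and rows downward; lengths in mm; the calibration is good to about 2 mm. A picture is of the moment at which its call begins: read the wrist's pose just before it. camera_info takes no time and is no camera call; for the wrist camera it gives the pose at the moment of the call.
- ctrl.finish_job(): hands the job in, once; it reports no verdict.
The state is a dict: "clock": time; "qpos": joint angles; "qd": joint speeds; "tau": joint torques, N m; "eef_pos": TCP position; "tool_rot": TCP orientation; "force": force on the tool from outside, world axes, zero at the start; "torque": the same for the moment, N m; "width": finger opening in mm.
Only numpy, scipy, OpenCV 4.12 (cv2) and the standard library are available. Lean on these libraries where they do the work, as an engineer would, in place of code of your own. Each camera call takes 0.05 s, during which the arm holds its last target.

TASK

Push the black connector carrier along its rails until you feel it drop into the locating notches. Then push the swing keeper round until its arm lies square across the edge of the carrier. Just push with the fingertips: do not lift or carry anything, and leave the other things on the bench where they are.

Things in the scene. Friction and masses are not known exactly. Their poses are not given: they have to be found in the camera images.
- slideway: Fixed aluminium plate (195 x 400 x 12 mm) with two steel rails (tops 26 mm above the table), side guides outside them (34 mm high) and an end stop (face at y 175 mm, 44 mm high). Origin: on the table, midway between the rails, mid-length; the plate reaches x -120 to 75, y -200 to 200 mm. +y: along the rails, the way the carrier is to slide; x: across them (robot on the -x side); z up.
- home (a point): Where the carrier's origin lies when it has dropped home: slideway x 0, y 70, z 21 mm. Staggered 16 mm notches in the rails take all four feet only there: it drops 5 mm, level, with 2 mm play each way, and the notch walls then stop it dead. The end stop is 30 mm further on and does not locate it. It drops at any pushing speed up to 200 mm/s.
- carrier: Loose black board, 114 mm across the rails, 150 along, 10 thick, on four 5 mm feet; five fibre connectors in a white nest on its +x half (top 34 mm). Origin: board centre at the feet's underside; axes as the slideway's. On the rails the origin is 26 mm and the board's top 41 mm above the table; home, 21 and 36. 0.4 to 0.75 kg; friction 1 to 6 N; over 10 N on the tab once home may raise its rear.
- push_tab (a point): Centre of the rear (-y) face of the carrier's upright aluminium push tab, at carrier x 0, y -75, z 34 mm. The tab is 70 mm wide, 4 mm thick and stands 15 to 47 mm above the carrier's origin. Push it towards slideway +y; nothing stands close behind it.
- keeper (a joint): Angle (rad) of the swing keeper, a flat steel arm 13 mm wide, 8 thick, underside 38 mm above the table. 0: along the rails, pointing to slideway +y, clear of the carrier; grows clockwise seen from above to 1.57: square across the carrier's near edge, pointing to +x. Stops at -0.5 and 1.62; stays where left. It passes 2 mm over the carrier when that is home, else the carrier's edge blocks it.
- keeper_pivot (a point): Top of the keeper's pivot post, on the near side of the slideway at x -88, y 70, z 46 mm. The arm turns about the vertical through it.
- keeper_pin (a point): Top centre of the upright black pin on the keeper's arm, 58 mm from the pivot axis: 13 mm diameter, standing 46 to 74 mm above the table. About 1 N sideways moves it.
- loupe: small black magnifying loupe, 38 mm across, 32 mm high; loose bystander, to be left where it is; origin at the centre of its underside
- cap_jar: clear jar of dust caps, 44 mm across, 50 mm high; loose bystander, to be left where it is; origin at the centre of its underside
- solvent: white solvent bottle, 60 mm across, 140 mm high; loose bystander, to be left where it is; origin at the centre of its underside
- driver: screwdriver lying flat, 160 mm long; loose bystander, to be left where it is; origin at the centre of its underside
- tweezers: flat steel tweezers lying flat, 120 mm long, 8 mm thick; loose bystander, to be left where it is; origin at the centre of its underside
- spool: flanged spool of fibre, 90 mm across, 40 mm high; loose bystander, to be left where it is; origin at the centre of its underside
- parts_tray: grey open tray with three compartments, 90 x 140 x 30 mm; loose bystander, to be left where it is; origin at the centre of its underside
There are look-alikes about, which are no part of the job. What is shaped like the carrier but purple or red is not meant.

How it is judged:
By the outcome, as a careful person would: the job done as asked, in the order asked, and still so for the second after the job is handed in, with the robot touching nothing.
It also fails if it takes over 51 s, if anything falls off the work surface, if the arm or the gripper's body presses on something with over 40 N, if the wrist force passes 120 N, or if a joint passes its speed limit or range.

## Working session

There is one attempt and no reset: what is moved stays moved. The work goes in short steps, Python scripts to look and compute and a tool call to move; the robot and the scene stay as the last step left them, time stands still between calls to the robot, and variables do not carry over. Pictures are saved under pics/ and viewed, and the job is handed in when it is done.

Besides the shell and the picture viewer there is one more tool, called after "Call:" as a command line: name --argument value ..., lists and objects as JSON in quotes. step_arm: Moves the arm, as the interface text tells. Its arguments: {"type":"object","properties":{"deltas":{"type":"array"}},"required":["deltas"]}

```bash
mkdir -p pics
python3 - <<'E'
from cell import ctrl
import cv2,numpy as np
s=ctrl.read_state()
for k in s: print(k,np.round(s[k],3))
print(ctrl.finger_overhang)
for n in ["scene","top"]:
    im,d=ctrl.get_image(n); cv2.imwrite(f"pics/{n}0.png",im[:,:,::-1]); np.savez(f"pics/{n}0.npz",im=im,d=d)
    c=ctrl.camera_info(n); print(n,c)
E
```

```text
clock 0.0
qpos [ 1.104  0.629  0.038  1.518 -0.027  0.996 -0.02 ]
qd [ 0.001 -0.001 -0.    -0.    -0.001 -0.003 -0.   ]
tau [ 0.0000e+00 -5.6340e+01  1.2260e+00 -1.9345e+01  1.1000e-02  1.0000e-02
 -0.0000e+00]
eef_pos [ 253.372 -597.921  238.396]
tool_rot [-3.14   0.     0.401]
force [-1.226  0.268  0.149]
torque [-0.018 -0.018  0.014]
width 85.258
8.0
scene {'intrinsics': array([[459.59024762,   0.        , 313.09619241],
       [  0.        , 459.59024762, 209.26751937],
       [  0.        ,   0.        ,   1.        ]]), 'rvec': array([ 1.34853592,  2.31210129, -0.82635096]), 'tvec': array([ 345.62063465, -281.44372505, 1526.35883156])}
top {'intrinsics': array([[402.70982886,   0.        , 315.09447716],
       [  0.        , 402.70982886, 187.60466767],
       [  0.        ,   0.        ,   1.        ]]), 'rvec': array([ 2.16959113, -2.1614331 ,  0.09677707]), 'tvec': array([ -70.60851914,  567.9964932 , 1208.10410928])}
```

View pics/scene0.png

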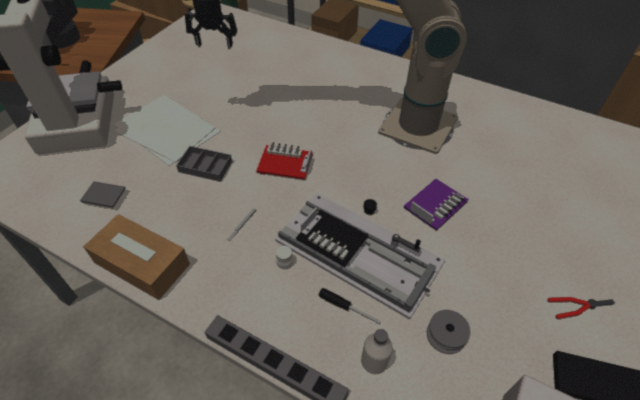

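View pics/top0.png

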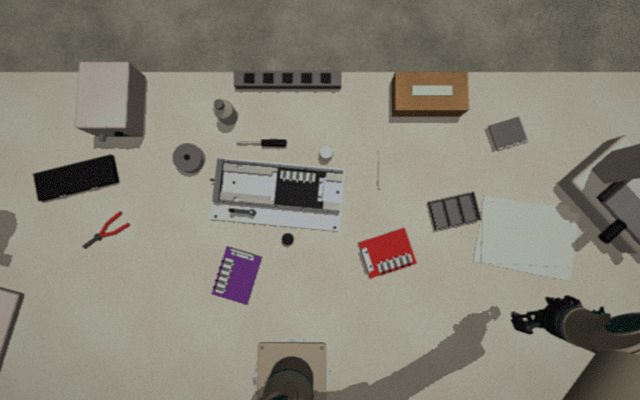

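The top view shows the slideway near (275,195), with the carrier on its right half, the keeper at (240,212), and the loupe at (288,239). I'll enlarge it to get exact points.

```bash
cat > h.py <<'E'
import numpy as np,cv2
from cell import ctrl
def cam(n):
    c=ctrl.camera_info(n); R=cv2.Rodrigues(np.array(c["rvec"]))[0]; return np.array(c["intrinsics"]),R,np.array(c["tvec"]).ravel()
def back(C,u,v,z):  # pixel -> world at height z
    K,R,t=C; d=R.T@np.linalg.solve(K,[u,v,1]); o=-R.T@t; return o+d*(z-o[2])/d[2]
def proj(C,P):
    K,R,t=C; return cv2.projectPoints(np.array(P,float).reshape(-1,1,3),cv2.Rodrigues(R)[0],t,K,None)[0].reshape(-1,2)
def cloud(C,d):
    K,R,t=C; v,u=np.mgrid[:d.shape[0],:d.shape[1]]
    p=np.stack([(u-K[0,2])/K[0,0]*d,(v-K[1,2])/K[1,1]*d,d],-1); return (p-t)@R
E
python3 - <<'E'
from h import *
z=np.load("pics/top0.npz"); im=z["im"]
c=im[145:255,195:355]; cv2.imwrite("pics/topz.png",cv2.resize(c,None,fx=5,fy=5,interpolation=cv2.INTER_CUBIC)[:,:,::-1])
C=cam("top"); P=cloud(C,z["d"]); h=P[...,2]
c=h[145:255,195:355]; cv2.imwrite("pics/toph.png",cv2.resize(np.clip(c*3,0,255).astype(np.uint8),None,fx=5,fy=5,interpolation=cv2.INTER_NEAREST))
print(np.median(h[240:250,260:330]), (z["d"]==0).sum())
for u,v in [(215,158),(344,165),(340,231),(210,223)]: print(back(C,u,v,12))
E
```

```text
0.11996436491781562 1028
[662.24132349 246.40348852  12.        ]
[ 641.11921129 -158.31394005   12.        ]
[ 436.03611055 -145.43905117   12.        ]
[458.87169477 255.99118718  12.        ]
```

View pics/topz.png

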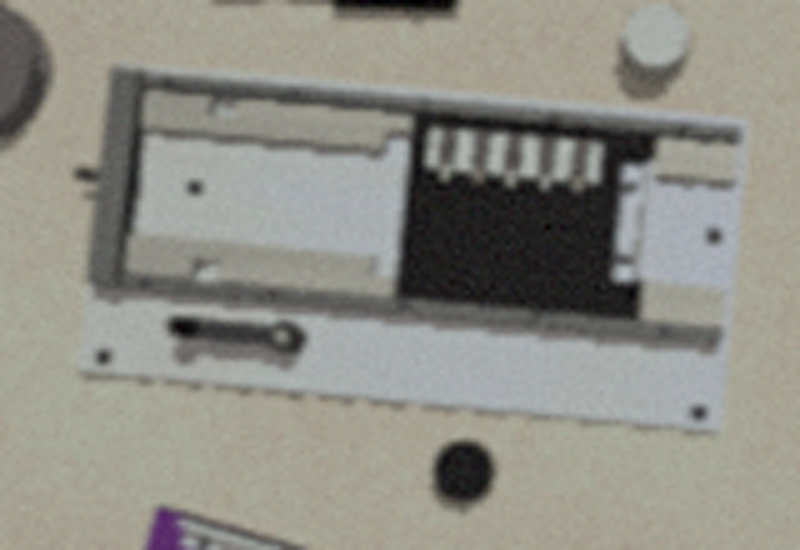

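View pics/toph.png

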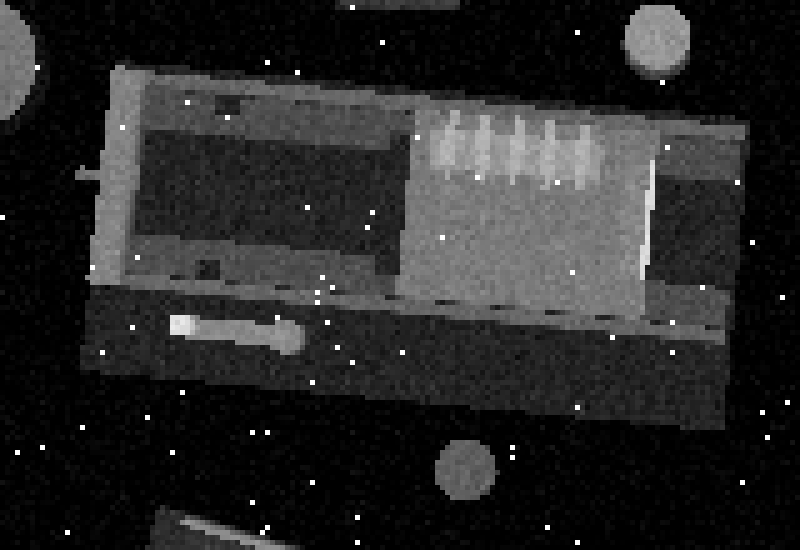

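```bash
cat > fit.py <<'E'
from h import *
from scipy.optimize import minimize
z=np.load("pics/top0.npz"); C=cam("top"); P=cloud(C,z["d"]); h=P[...,2]
m=((h>7)&(h<60)&(z["d"]>0)).astype(np.uint8); m=cv2.morphologyEx(cv2.medianBlur(m,3),cv2.MORPH_OPEN,np.ones((3,3)))
n,l=cv2.connectedComponents(m); k=l[200,260]; M=l==k
xy=P[M][:,:2].astype(np.float32)
r=cv2.minAreaRect(xy); print(r,M.sum())
# soft fit: IoU of rectangle 195x400 over low z points
a=[]
V,U=np.mgrid[140:260,190:360]; pts=P[140:260,190:360][...,:2].reshape(-1,2); mm=M[140:260,190:360].ravel()
def f(p):
    c,s=np.cos(p[2]*.01),np.sin(p[2]*.01); d=pts-p[:2]; x=c*d[:,0]+s*d[:,1]; y=-s*d[:,0]+c*d[:,1]
    q=np.minimum.reduce([x+120,75-x,y+200,200-y]); w=1/(1+np.exp(-q/2)); return np.sum((w-mm)**2)
b=minimize(f,[577,47,-5.4],method="Nelder-Mead"); print(b.x,b.fun)
np.save("pose.npy",[b.x[0],b.x[1],b.x[2]*.01])
p=b.x; c,s=np.cos(p[2]*.01),np.sin(p[2]*.01)
R=np.array([[c,-s],[s,c]])
L=(P[...,:2]-p[:2])@R
def sel(lo,hi,x0,x1,y0,y1):
    k=(h>lo)&(h<hi)&(L[...,0]>x0)&(L[...,0]<x1)&(L[...,1]>y0)&(L[...,1]<y1); q=np.c_[L[k],h[k]]
    return q
for nm,a in dict(stop=(39,50,-70,75,160,220),tab=(60,85,-70,60,-200,0),pin=(62,85,-110,-60,20,160),arm=(42,55,-110,-70,20,160),board=(36,46,-56,10,-200,100)).items():
    q=sel(*a); print(nm,len(q),np.median(q,0).round(1),np.percentile(q,[2,98],axis=0).round(1).tolist())
W=lambda x,y,z:np.r_[p[:2]+R@[x,y],z]
im=z["im"][:,:,::-1].copy(); im=im[145:255,195:355]; im=cv2.resize(im,None,fx=5,fy=5)
def dr(pp,col):
    for q in proj(C,[W(*a) for a in pp]): cv2.circle(im,tuple(int(v) for v in ((q-[195,145]+.5)*5)),4,col,-1)
dr([(-120,-200,12),(75,-200,12),(75,200,12),(-120,200,12)],(0,0,255))
dr([(-88,70,46),(0,175,44),(0,70,12)],(255,0,0))
cv2.imwrite("pics/fit.png",im)
# bystanders heights
E
python3 fit.py
```

```text
((552.2149047851562, 50.49041748046875), (406.32733154296875, 195.5636444091797), 84.88701629638672) 8024
[574.72273862  45.48353672  -8.71260622] 131.90477302739222
stop 278 [  0.6 183.3  43.5] [[-64.5, 174.1, 39.4], [63.3, 193.4, 48.6]]
tab 62 [  24.4 -139.9   68.4] [[-31.8, -143.6, 60.1], [48.7, -17.4, 75.9]]
pin 18 [-87.8 125.8  73.4] [[-92.8, 122.0, 63.9], [-83.4, 131.8, 78.0]]
arm 103 [-88.6  90.   46. ] [[-95.7, 62.2, 42.5], [-80.6, 125.5, 51.5]]
board 989 [-23.6 -66.8  41. ] [[-54.8, -138.1, 36.6], [8.6, 3.1, 45.3]]
```

View pics/fit.png

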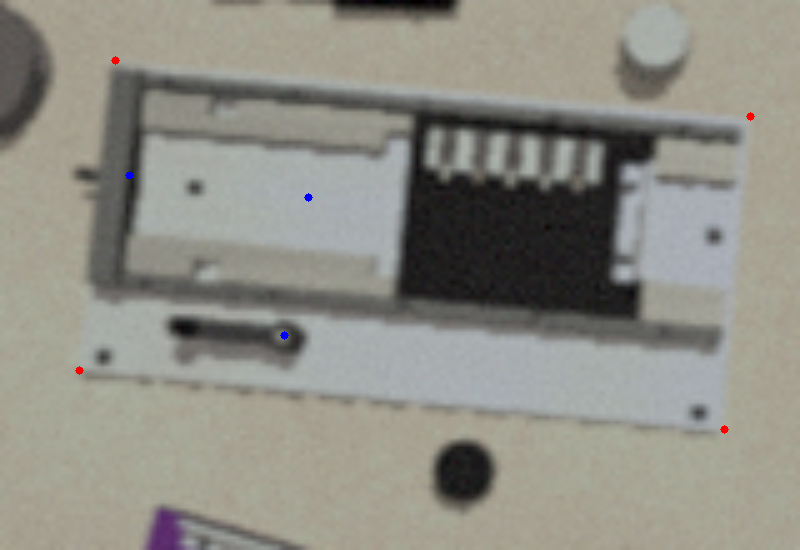

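The fit matches the plate edges. Slideway is at about (574.7, 45.5) with yaw -0.087. The tab's rear is at slideway y ≈ -142, and the keeper is at about 0 with its pin at (-88, 127). Next I move behind the tab, staying high.

Call:
step_arm --deltas '[[[0.35,20,31,0,0,0,0.072],[0.35,20,31,0,0,0,0.072],[0.35,20,31,0,0,0,0.072],[0.35,20,31,0,0,0,0.072],[0.35,20,31,0,0,0,0.072],[0.35,20,31,0,0,0,0.072],[0.35,20,31,0,0,0,0.072],[0.35,20,31,0,0,0,0.072],[0.35,20,31,0,0,0,0.072],[0.35,20,31,0,0,0,0.072]]]'

```text
clock: 0.93
eef_pos: [454.1, -286.8, 239.1]
tool_rot: [-3.141, 0.0, 1.124]
force: [0.7, 0.3, -0.5]
width: 29.8
```

Call:
step_arm --deltas '[[[0.35,20,31,0,0,0,0.072],[0.35,20,31,0,0,0,0.072],[0.35,20,31,0,0,0,0.072],[0.35,20,31,0,0,0,0.072],[0.35,20,25,0,0,0,0.072],[0.35,0,0,-20,0,0,0],[0.35,0,0,-20,0,0,0],[0.35,0,0,-20,0,0,0],[0.35,0,0,0,0,0,0],[0.35,0,0,0,0,0,0]]]'

```text
clock: 1.77
eef_pos: [552.7, -139.4, 178.4]
tool_rot: [-3.139, -0.0, 1.481]
force: [-0.6, -0.4, 0.0]
width: 29.8
```

```bash
cat > loc.py <<'E'
from h import *
import sys
p=np.load("pose.npy"); c,s=np.cos(p[2]),np.sin(p[2]); R=np.array([[c,-s],[s,c]])
def toL(P): P=np.asarray(P); return np.concatenate([(P[...,:2]-p[:2])@R,P[...,2:]],-1)
def W(x,y): return p[:2]+R@[x,y]
E
python3 - <<'E'
from loc import *
s=ctrl.read_state(); print(toL(s["eef_pos"]),s["qpos"].round(2) if hasattr(s["qpos"],'round') else s["qpos"],ctrl.finger_overhang)
C=cam("wrist"); im,d=ctrl.get_image("wrist"); cv2.imwrite("pics/w1.png",im[:,:,::-1])
P=toL(cloud(C,d)); h=P[...,2]
for nm,(lo,hi,x0,x1,y0,y1) in dict(tab=(66,80,-60,60,-180,-60),board=(36,46,-60,60,-200,30),rail=(22,30,-70,70,-200,-150),stop=(39,50,-60,70,150,210),guide=(31,37,-80,80,-200,0)).items():
    k=(d>0)&(h>lo)&(h<hi)&(P[...,0]>x0)&(P[...,0]<x1)&(P[...,1]>y0)&(P[...,1]<y1); q=P[k]
    if len(q): print(nm,len(q),np.median(q,0).round(1),np.percentile(q,[1,99],axis=0).round(1).tolist())
E
```

```text
[  -5.80911529 -186.05853969  178.44688468] [ 0.37  0.6  -0.26  1.8   0.21  0.77 -0.09] 8.0
tab 690 [  -0.8 -141.5   73.5] [[-35.1, -143.8, 68.8], [33.2, -139.7, 75.2]]
board 16452 [-11.7 -93.7  41.7] [[-57.0, -141.0, 39.9], [55.0, -45.8, 45.5]]
rail 3078 [  31.9 -172.1   26.6] [[-59.7, -194.9, 22.9], [57.5, -150.7, 28.8]]
guide 3986 [ -59.5 -114.    34.6] [[-67.3, -193.2, 32.2], [65.4, -44.3, 36.3]]
```

View pics/w1.png

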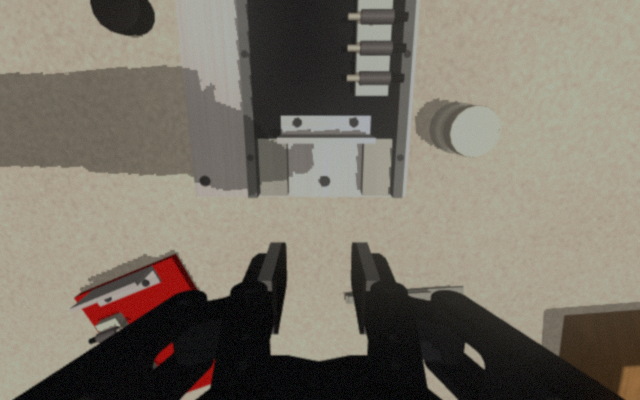

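Wrist view: the tab's top edge runs along row ~140 (cols 277–375), ahead of the open fingertips. Its rear is at slideway y ≈ -143.5 and its centre at x ≈ -1. I lower behind it.

Call:
step_arm --deltas '[[[0.35,5,0,-25,0,0,0],[0.35,0,0,-25,0,0,0],[0.35,0,0,-25,0,0,0],[0.35,0,0,-25,0,0,0],[0.35,0,0,-15,0,0,0],[0.35,0,0,-8,0,0,0],[0.35,0,0,0,0,0,0],[0.35,0,0,0,0,0,0]]]'

```text
clock: 2.48
eef_pos: [559.5, -139.7, 57.4]
tool_rot: [3.14, 0.0, 1.481]
force: [-0.0, -0.1, 0.5]
width: 30.3
```

Run:
```python
from loc import *
s=ctrl.read_state(); print(toL(s["eef_pos"]),s["force"],s["clock"],ctrl.finger_overhang)
im,d=ctrl.get_image("scene"); cv2.imwrite("pics/s1.png",cv2.resize(im[160:330,220:480],None,fx=3,fy=3)[:,:,::-1])
```

```text
[   0.99342784 -185.79726671   57.35644029] [-0.0029698  -0.08790647  0.47536267] 2.4833 8.0
```

View pics/s1.png

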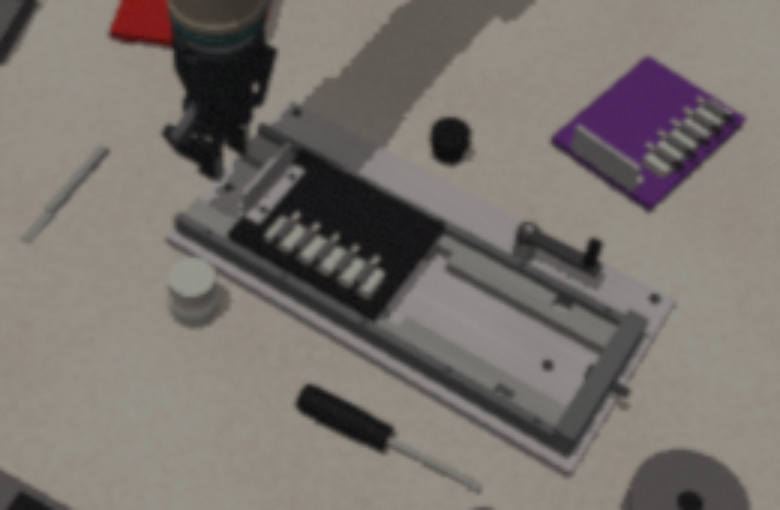

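The fingers are down behind the tab, so I push along +y.

Call:
step_arm --deltas '[[[0.35,0.9,10,0,0,0,0],[0.35,0.9,10,0,0,0,0],[0.35,0.5,6,0,0,0,0],[0.35,0.5,6,0,0,0,0],[0.35,0.5,6,0,0,0,0],[0.35,0.5,6,0,0,0,0],[0.35,0.5,6,0,0,0,0],[0.35,0.5,6,0,0,0,0],[0.35,0.5,6,0,0,0,0],[0.35,0.5,6,0,0,0,0]]]'

```text
clock: 3.37
eef_pos: [564.7, -74.3, 57.1]
tool_rot: [3.141, 0.004, 1.479]
force: [-0.8, -6.9, 5.2]
width: 29.8
```

Call:
step_arm --deltas '[[[0.35,0.5,6,0,0,0,0],[0.35,0.5,6,0,0,0,0],[0.35,0.5,6,0,0,0,0],[0.35,0.5,6,0,0,0,0],[0.35,0.5,6,0,0,0,0],[0.35,0.5,6,0,0,0,0],[0.35,0.5,6,0,0,0,0],[0.35,0.5,6,0,0,0,0],[0.35,0.5,6,0,0,0,0],[0.35,0.5,6,0,0,0,0]]]'

```text
clock: 4.2
eef_pos: [569.6, -14.6, 57.1]
tool_rot: [3.141, 0.004, 1.479]
force: [-1.4, -6.9, 5.3]
width: 29.8
```

Run:
```python
from loc import *
s=ctrl.read_state(); print(toL(s["eef_pos"]),s["force"],s["clock"])
im,d=ctrl.get_image("scene"); cv2.imwrite("pics/s2.png",cv2.resize(im[160:330,220:480],None,fx=3,fy=3)[:,:,::-1])
```

```text
[  0.14620143 -60.27158877  57.10536423] [-1.42326521 -6.93926456  5.29183877] 4.2
```

View pics/s2.png

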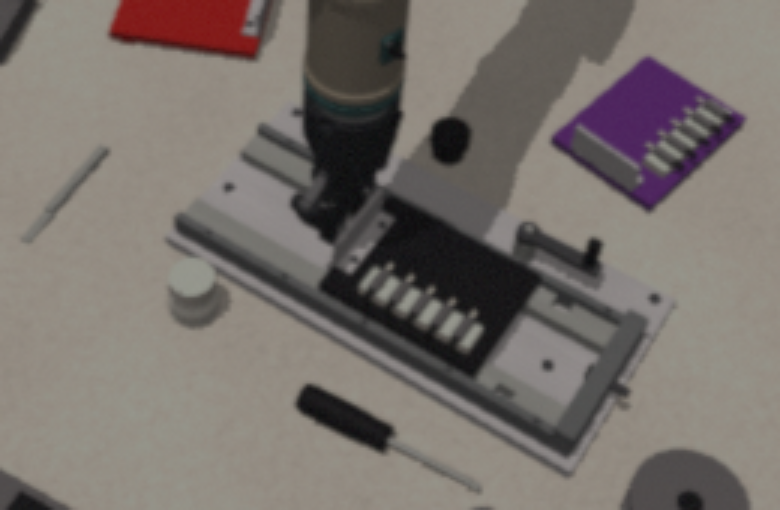

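Call:
step_arm --deltas '[[[0.35,0.5,6,0,0,0,0],[0.35,0.5,6,0,0,0,0],[0.35,0.5,6,0,0,0,0],[0.35,0.5,6,0,0,0,0],[0.35,0.5,6,0,0,0,0],[0.35,0.26,3,0,0,0,0],[0.35,0.17,2,0,0,0,0]]]'

```text
clock: 4.83
eef_pos: [572.6, 21.0, 57.1]
tool_rot: [3.141, 0.004, 1.479]
force: [-0.7, -8.6, 7.6]
width: 29.9
```

Call:
step_arm --deltas '[[[0.35,0.13,1.5,0,0,0,0],[0.35,0.13,1.5,0,0,0,0]]]'

```text
clock: 5.0
eef_pos: [572.7, 23.2, 57.0]
tool_rot: [3.141, 0.004, 1.479]
force: [-1.2, -8.9, 7.0]
width: 30.2
```

Call:
step_arm --deltas '[[[0.35,0.1,1,0,0,0,0],[0.35,0.1,1,0,0,0,0]]]'

```text
clock: 5.17
eef_pos: [572.8, 25.2, 57.0]
tool_rot: [3.141, 0.004, 1.479]
force: [-1.1, -7.7, 6.1]
width: 29.8
```

Call:
step_arm --deltas '[[[0.35,0.1,1,0,0,0,0],[0.35,0.1,1,0,0,0,0]]]'

```text
clock: 5.33
eef_pos: [573.0, 27.4, 56.9]
tool_rot: [3.141, 0.004, 1.479]
force: [0.2, -6.9, 3.9]
width: 29.6
```

Call:
step_arm --deltas '[[[0.35,0.1,1,0,0,0,0]]]'

```text
clock: 5.42
eef_pos: [572.9, 29.7, 56.6]
tool_rot: [-3.141, 0.002, 1.479]
force: [-0.6, -6.8, 5.3]
width: 29.5
```

Call:
step_arm --deltas '[[[0.35,0.1,1,0,0,0,0]]]'

```text
clock: 5.5
eef_pos: [573.0, 30.6, 56.6]
tool_rot: [-3.141, 0.003, 1.48]
force: [-0.4, -6.7, 4.3]
width: 29.8
```

```bash
cat > chk.py <<'E'
from loc import *
s=ctrl.read_state(); print(toL(s["eef_pos"]),np.round(s["force"],1),s["clock"])
C=cam("wrist"); im,d=ctrl.get_image("wrist"); cv2.imwrite(f"pics/w_{s['clock']}.png",im[:,:,::-1])
P=toL(cloud(C,d)); h=P[...,2]
def st(nm,x0,x1,y0,y1,lo,hi):
    k=(d>0)&(h>lo)&(h<hi)&(P[...,0]>x0)&(P[...,0]<x1)&(P[...,1]>y0)&(P[...,1]<y1); q=P[k]
    if len(q)>5: print(nm,len(q),np.median(q,0).round(1),np.percentile(q,[1,99],axis=0).round(1).tolist())
st("tab",-60,60,-40,30,62,78); st("boardall",-50,-5,-30,160,33,47); st("b front",-50,-5,100,140,33,47); st("b rear",-50,-5,10,40,33,47);st("guide",-75,-58,-100,170,30,37);st("stop",-50,50,174,192,38,50)
E
python3 chk.py
```

```text
[ -0.3768226  -14.95272967  56.62214348] [-0.4 -6.7  4.3] 5.5
tab 4127 [-1.3 -2.8 68.4] [[-35.6, -24.4, 62.2], [32.3, -0.0, 77.7]]
boardall 22892 [-27.4  52.5  36.7] [[-49.5, -0.7, 35.1], [-5.4, 94.9, 42.7]]
b rear 6170 [-27.2  25.3  36.7] [[-49.5, 10.4, 35.2], [-5.4, 39.6, 40.9]]
guide 5411 [-62.7  35.8  34.7] [[-67.0, -94.9, 31.2], [-58.2, 95.2, 36.5]]
```

The board top went from 41.7 to 36.7 and the tab from 73.5 to 68.4, so it dropped 5 mm. I back off before raising.

Call:
step_arm --deltas '[[[0.35,-0.3,-4,0,0,0,0],[0.35,-0.9,-10,0,0,0,0],[0.35,-1.3,-15,0,0,0,0],[0.35,0,0,20,0,0,0],[0,0,0,30,0,0,0],[0,0,0,30,0,0,0],[0,0,0,30,0,0,0],[0,0,0,15,0,0,0],[0,0,0,0,0,0,0],[0,0,0,0,0,0,0]]]'

```text
clock: 6.38
eef_pos: [571.0, 3.6, 181.9]
tool_rot: [3.14, -0.001, 1.481]
force: [1.6, -0.4, -1.4]
width: 0.0
```

```bash
python3 chk.py; python3 -c "
from loc import *
print(ctrl.finger_overhang)"; cp pics/w_6.3*.png pics/w3.png; ls pics
```

```text
[-8.29788280e-02 -4.20061329e+01  1.81915112e+02] [ 1.6 -0.4 -1.4] 6.3833
tab 662 [-1.7 -2.  68.5] [[-35.9, -4.3, 63.7], [32.3, -0.1, 70.0]]
boardall 8059 [-27.6  54.   36.7] [[-49.6, -0.2, 35.0], [-5.4, 100.6, 41.3]]
b front 131 [-27.5 100.7  36.6] [[-49.4, 100.0, 35.1], [-5.4, 101.5, 38.3]]
b rear 2174 [-27.5  25.4  36.7] [[-49.6, 10.5, 35.0], [-5.1, 39.9, 40.8]]
guide 2613 [-62.8  13.6  34.7] [[-67.1, -97.3, 31.3], [-58.2, 100.5, 36.6]]
8.0
fit.png
s1.png
s2.png
scene0.npz
scene0.png
top0.npz
top0.png
toph.png
topz.png
w1.png
w3.png
w_5.5.png
w_6.3833.png
```

View pics/w3.png

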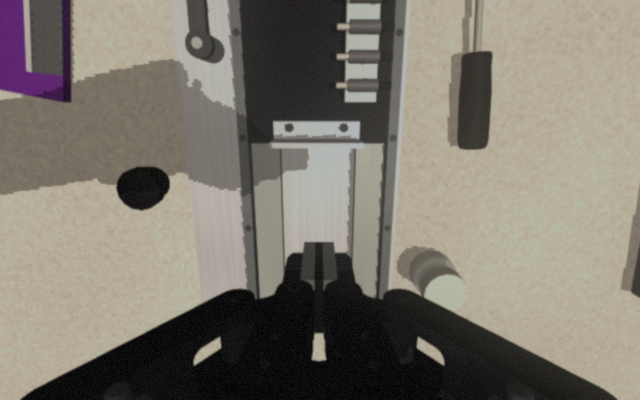

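Carrier is home and level: the board top reads 36.6–36.7 front and rear. Now I plan the keeper push. The tool turns 45° so that one flat finger side follows the pin round the arc.

Run:
```python
from loc import *
s=ctrl.read_state()
z=np.load("pics/top0.npz")
C=cam("top"); im,d=ctrl.get_image("top"); P=toL(cloud(C,d)); h=P[...,2]
for lo,hi,x0,x1,y0,y1 in [(62,80,-110,-65,95,150),(42,50,-110,-65,55,80),(39,48,-110,-70,82,115)]:
    k=(d>0)&(h>lo)&(h<hi)&(P[...,0]>x0)&(P[...,0]<x1)&(P[...,1]>y0)&(P[...,1]<y1);print(k.sum(),P[k].mean(0))
n=np.array([1,-1])/2**.5
prev=np.array(s["eef_pos"])[:2]
print(prev)
pv=np.array([-88.5,70])
w=W(*(pv+[0,58]-n*40)); print("start",w,w-prev); prev=w
for a in np.arange(0,1.58,1.57/12):
    w=W(*(pv+58*np.array([np.sin(a),np.cos(a)])-n*17.5)); print(round(a,2),w.round(1),(w-prev).round(1)); prev=w
```

```text
17 [-88.09660518 126.96892031  73.10752776]
20 [-88.90826742  72.17018013  46.65907303]
39 [-88.18323734  98.01870182  45.46171691]
[570.12584586   3.53478711]
start [471.98065161 211.33709563] [-98.14519425 207.80230852]
0.0 [486.4 194.1] [ 14.5 -17.2]
0.13 [493.9 193. ] [ 7.5 -1.2]
0.26 [501.2 190.8] [ 7.3 -2.1]
0.39 [508.2 187.8] [ 6.9 -3.1]
0.52 [514.6 183.8] [ 6.5 -3.9]
0.65 [520.6 179.1] [ 5.9 -4.7]
0.78 [525.8 173.6] [ 5.2 -5.5]
0.92 [530.3 167.5] [ 4.5 -6.1]
1.05 [533.9 160.9] [ 3.7 -6.6]
1.18 [536.7 153.8] [ 2.8 -7.1]
1.31 [538.5 146.4] [ 1.8 -7.4]
1.44 [539.3 138.9] [ 0.8 -7.5]
1.57 [539.2 131.3] [-0.2 -7.6]
```

Call:
step_arm --deltas '[[[0,-12.3,26,0,0,0,0.098],[0,-12.3,26,0,0,0,0.098],[0,-12.3,26,0,0,0,0.098],[0,-12.3,26,0,0,0,0.098],[0,-12.3,26,0,0,0,0.098],[0,-12.3,26,0,0,0,0.098],[0,-12.3,26,0,0,0,0.098],[0,-12.3,26,0,0,0,0.098],[0,0,0,0,0,0,0],[0,0,0,0,0,0,0]]]'

```text
clock: 7.32
eef_pos: [470.5, 213.0, 180.0]
tool_rot: [-3.139, -0.002, 2.269]
force: [-0.2, -0.0, -0.3]
width: -0.1
```

```bash
cat > pk.py <<'E'
from loc import *
s=ctrl.read_state(); print(toL(s["eef_pos"]),np.round(s["force"],1),s["clock"],np.round(s["qpos"],2))
C=cam("wrist"); im,d=ctrl.get_image("wrist"); cv2.imwrite("pics/wk_%d.png"%(s['clock']*100),im[:,:,::-1])
P=toL(cloud(C,d)); h=P[...,2]
for nm,lo,hi,x0,x1,y0,y1 in [("pin",68,78,-110,-20,60,140),("piv",43,50,-100,-78,60,80),("arm",41,50,-110,-20,60,140)]:
    k=(d>0)&(h>lo)&(h<hi)&(P[...,0]>x0)&(P[...,0]<x1)&(P[...,1]>y0)&(P[...,1]<y1)
    if k.sum()>3: print(nm,k.sum(),np.median(P[k],0).round(1),np.percentile(P[k],[2,98],axis=0).round(1).tolist())
E
python3 pk.py; ls pics/wk*
```

```text
[-118.35987595  157.86405163  180.02535155] [-0.2 -0.  -0.3] 7.3167 [-0.18  0.55 -0.44  1.94  0.34  0.72 -0.12]
piv 258 [-91.6  72.3  46.8] [[-98.1, 61.1, 43.8], [-82.3, 79.6, 49.6]]
arm 592 [-92.6  82.9  46.5] [[-97.9, 61.9, 41.5], [-82.4, 138.2, 49.4]]
pics/wk_731.png
```

View pics/wk_731.png

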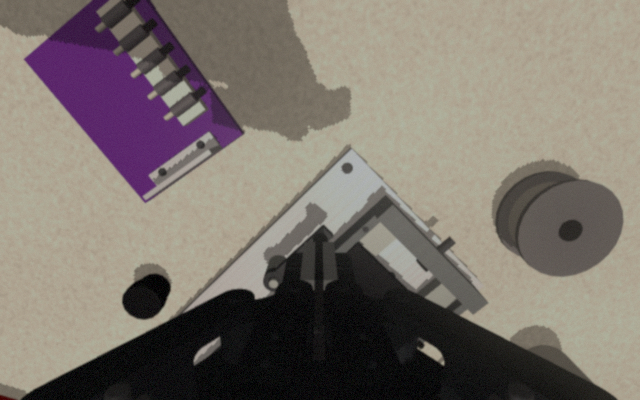

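The wrist view shows the pivot at (273,280), with the pin hidden behind the fingertips at (320,235). The space below the tips is clear of the purple board. I descend.

Call:
step_arm --deltas '[[[0,0,0,-25,0,0,0],[0,0,0,-25,0,0,0],[0,0,0,-25,0,0,0],[0,0,0,-25,0,0,0],[0,0,0,-12,0,0,0],[0,0,0,-6,0,0,0],[0,0,0,0,0,0,0],[0,0,0,0,0,0,0]]]'

```text
clock: 8.03
eef_pos: [472.6, 210.8, 63.2]
tool_rot: [-3.141, 0.0, 2.263]
force: [-0.9, 0.2, -0.3]
width: 0.2
```

Run:
```python
from loc import *
s=ctrl.read_state(); print(toL(s["eef_pos"]),s["force"],s["clock"])
im,d=ctrl.get_image("scene"); cv2.imwrite("pics/s3.png",cv2.resize(im[170:310,330:500],None,fx=4,fy=4)[:,:,::-1])
```

```text
[-116.08401958  155.84192979   63.22664398] [-0.85258827  0.22664511 -0.30444526] 8.0333
```

View pics/s3.png

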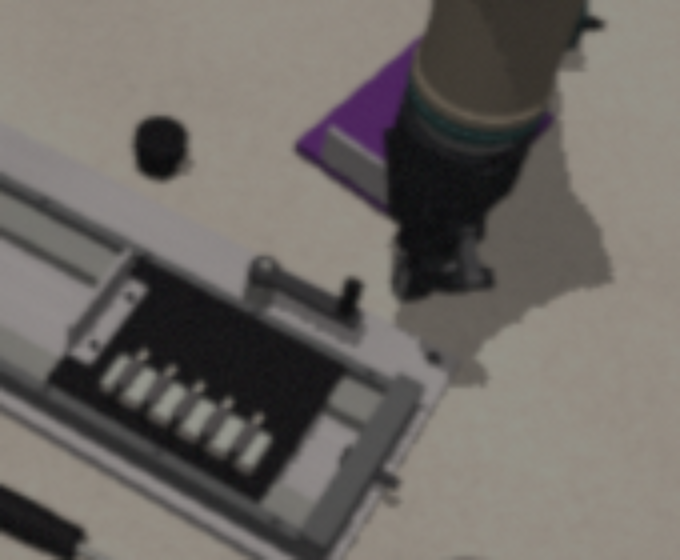

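The fingers stand about 20 mm clear of the pin (350,293), on its far side. I approach and follow the arc.

Call:
step_arm --deltas '[[[0,5,-6,0,0,0,0],[0,5,-6,0,0,0,0],[0,4,-5,0,0,0,0],[0,3.7,-0.6,0,0,0,0],[0,3.7,-0.6,0,0,0,0],[0,3.7,-1,0,0,0,0],[0,3.7,-1,0,0,0,0],[0,3.5,-1.5,0,0,0,0],[0,3.5,-1.5,0,0,0,0]]]'

```text
clock: 8.83
eef_pos: [508.6, 188.6, 63.3]
tool_rot: [3.141, -0.0, 2.265]
force: [0.1, 2.5, -0.8]
width: -0.1
```

Call:
step_arm --deltas '[[[0,3.3,-2,0,0,0,0],[0,3.3,-2,0,0,0,0],[0,3,-2.3,0,0,0,0],[0,3,-2.4,0,0,0,0],[0,2.6,-2.7,0,0,0,0],[0,2.6,-2.8,0,0,0,0]]]'

```text
clock: 9.33
eef_pos: [526.1, 173.5, 63.2]
tool_rot: [-3.141, 0.0, 2.265]
force: [-0.1, 1.6, 0.9]
width: -0.0
```

Run:
```python
from loc import *
s=ctrl.read_state(); print(toL(s["eef_pos"]),s["force"],s["clock"])
im,d=ctrl.get_image("scene"); cv2.imwrite("pics/s4.png",cv2.resize(im[170:310,330:500],None,fx=4,fy=4)[:,:,::-1])
```

```text
[-59.62069521 123.25485093  63.21725115] [-0.09575485  1.59821158  0.89139398] 9.3333
```

View pics/s4.png

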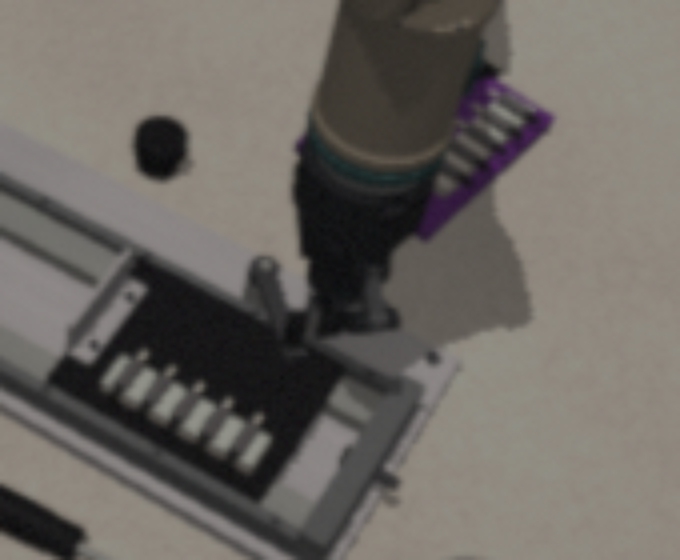

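The keeper is past halfway, with its arm over the board edge at (285,330). I continue.

Call:
step_arm --deltas '[[[0,2.2,-3,0,0,0,0],[0,2.2,-3.1,0,0,0,0],[0,1.8,-3.3,0,0,0,0],[0,1.8,-3.3,0,0,0,0],[0,1.4,-3.5,0,0,0,0],[0,1.4,-3.5,0,0,0,0],[0,0,0,0,0,0,0]]]'

```text
clock: 9.97
eef_pos: [537.0, 152.9, 63.2]
tool_rot: [-3.141, 0.001, 2.263]
force: [-0.1, 0.0, -0.5]
width: 0.2
```

```bash
cat > ang.py <<'E'
from loc import *
s=ctrl.read_state(); print(toL(s["eef_pos"]),np.round(s["force"],1),s["clock"])
im,d=ctrl.get_image("scene"); n=int(s["clock"]*100); cv2.imwrite(f"pics/sc{n}.png",cv2.resize(im[200:280,360:460],None,fx=8,fy=7,interpolation=cv2.INTER_CUBIC)[:,:,::-1]); print(n)
for cn in ["scene","wrist","top"]:
    C=cam(cn)
    if cn!="scene": im,d=ctrl.get_image(cn)
    P=toL(cloud(C,d)); h=P[...,2]
    for nm,lo,hi,x0,x1,y0,y1 in [("pin",70,77,-60,-10,50,110),("arm",44,49,-80,-40,55,110),("board",33,41,-50,-35,20,55),("tab",62,72,-40,40,-12,4)]:
        k=(d>0)&(h>lo)&(h<hi)&(P[...,0]>x0)&(P[...,0]<x1)&(P[...,1]>y0)&(P[...,1]<y1)
        if k.sum()>3:
            q=P[k]; print(cn,nm,k.sum(),np.median(q,0).round(1),end=' ')
            if nm=="arm": pf=np.polyfit(q[:,0],q[:,1],1); print("slope",pf[0].round(3),"angle",(np.pi/2-np.arctan(pf[0])).round(3),end='')
            print()
E
python3 ang.py
```

```text
[-46.92279736 103.70650779  63.21646707] [-0.1  0.  -0.5] 9.9667
996
scene pin 26 [-35.6  97.   72.7] 
scene arm 24 [-71.1  80.3  45.8] slope 0.273 angle 1.305
scene board 51 [-42.4  38.6  35. ] 
scene tab 49 [ 1.3  1.6 65.7] 
wrist pin 170 [-58.3 105.2  73.3] 
wrist arm 1497 [-66.6  79.5  46.6] slope 0.327 angle 1.255
wrist board 17 [-46.1  20.7  36.7] 
top pin 5 [-32.4  86.7  74.9] 
top arm 32 [-56.9  79.1  46.5] slope 0.55 angle 1.068
top board 48 [-43.   36.3  36. ] 
top tab 38 [-1.3 -2.8 67.1]
```

Call:
step_arm --deltas '[[[0,0.8,-3.5,0,0,0,0],[0,0.6,-3.5,0,0,0,0],[0,0.4,-3.5,0,0,0,0],[0,0,0,0,0,0,0]]]'

```text
clock: 10.45
eef_pos: [538.6, 142.7, 63.3]
tool_rot: [-3.141, 0.001, 2.264]
force: [-0.1, -0.1, 0.4]
width: -0.2
```

```bash
python3 ang.py
```

```text
[-44.41854797  93.74783295  63.27732282] [-0.1 -0.1  0.4] 10.45
1045
scene pin 30 [-33.1  88.1  72.4] 
scene arm 7 [-61.   75.8  46.5] slope 0.312 angle 1.268
scene board 47 [-43.3  38.7  35.3] 
scene tab 54 [ 0.6  1.7 65.7] 
wrist pin 511 [-52.3 101.2  73.4] 
wrist arm 1503 [-66.2  75.3  46.6] slope 0.158 angle 1.414
wrist board 176 [-46.4  51.6  36.6] 
top arm 10 [-45.7  75.2  45.3] slope 0.424 angle 1.17
top board 46 [-42.6  37.3  35.8] 
top tab 38 [-1.3 -2.4 67.3]
```

Call:
step_arm --deltas '[[[0,0.1,-3,0,0,0,0],[0,0,-3,0,0,0,0],[0,0,-2,0,0,0,0],[0,0,0,0,0,0,0]]]'

```text
clock: 10.93
eef_pos: [538.6, 135.2, 63.3]
tool_rot: [-3.141, 0.0, 2.264]
force: [-0.1, 0.7, -0.2]
width: -0.4
```

```bash
python3 ang.py
```

```text
[-43.79642252  86.19194453  63.28455179] [-0.1  0.7 -0.2] 10.9333
1093
scene pin 33 [-31.4  81.   72.1] 
scene board 54 [-43.4  37.5  34.4] 
scene tab 49 [ 1.8  1.9 66.1] 
wrist pin 505 [-51.4  93.9  73.5] 
wrist arm 1512 [-66.   72.6  46.6] slope 0.068 angle 1.503
wrist board 379 [-45.8  47.5  36.5] 
top arm 5 [-43.9  72.6  45.6] slope 0.604 angle 1.028
top board 45 [-42.7  40.7  36. ] 
top tab 40 [-2.7 -2.6 67.7]
```

Call:
step_arm --deltas '[[[0,0,-1.5,0,0,0,0],[0,0,-1.5,0,0,0,0],[0,0,0,0,0,0,0]]]'

```text
clock: 11.33
eef_pos: [538.7, 132.7, 63.3]
tool_rot: [3.142, 0.0, 2.265]
force: [0.0, 0.2, 0.6]
width: -0.2
```

```bash
python3 ang.py
python3 - <<'E'
from h import *
im,d=ctrl.get_image("wrist"); cv2.imwrite("pics/wz.png",im[:,:,::-1])
E
```

```text
[-43.51354738  83.77241015  63.32647076] [0.  0.2 0.6] 11.3333
1133
scene pin 28 [-31.3  77.4  73.2] 
scene board 45 [-42.3  41.2  35.1] 
scene tab 51 [-0.2  1.8 66.1] 
wrist pin 516 [-51.5  90.8  73.5] 
wrist arm 1523 [-65.9  71.8  46.6] slope 0.036 angle 1.535
wrist board 458 [-45.7  46.   36.6] 
top board 49 [-43.   38.   35.7] 
top tab 37 [-2.6 -2.4 67.2]
```

View pics/wz.png

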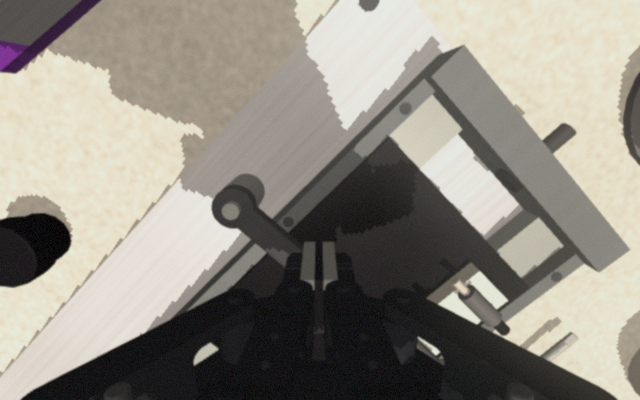

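The wrist view shows the arm running from the pivot (232,210) across the guide, almost square to the rail. I nudge it once more, then back away and measure.

Call:
step_arm --deltas '[[[0,0,-1.5,0,0,0,0],[0,0,0,0,0,0,0],[0,0,0,0,0,0,0]]]'

```text
clock: 11.78
eef_pos: [538.6, 131.3, 63.3]
tool_rot: [-3.142, -0.0, 2.265]
force: [-0.0, 0.8, -0.8]
width: 0.1
```

Call:
step_arm --deltas '[[[0,-2,3,0,0,0,0],[0,-6,8,0,0,0,0],[0,-6,8,0,0,0,0],[0,0,0,25,0,0,0],[0,0,0,30,0,0,0],[0,0,0,30,0,0,0],[0,0,30,30,0,0,0],[0,0,30,10,0,0,0],[0,0,30,0,0,0,0],[0,0,30,0,0,0,0]]]'

```text
clock: 12.62
eef_pos: [524.0, 272.4, 189.2]
tool_rot: [3.139, 0.0, 2.265]
force: [0.0, 0.2, -0.5]
width: -0.2
```

```bash
python3 ang.py
python3 - <<'E'
from h import *
im,d=ctrl.get_image("wrist"); cv2.imwrite("pics/wz2.png",im[:,:,::-1])
im,d=ctrl.get_image("top"); cv2.imwrite("pics/t2.png",cv2.resize(im[145:255,195:355],None,fx=5,fy=5,interpolation=cv2.INTER_CUBIC)[:,:,::-1])
E
```

```text
[-70.24355144 221.61394174 189.23196021] [ 0.   0.2 -0.5] 12.6167
1261
scene pin 17 [-29.2  73.5  71.2] 
scene arm 33 [-63.5  76.   45.6] slope 0.108 angle 1.463
scene board 47 [-43.1  39.6  34.7] 
scene tab 47 [ 1.5  1.5 66.1] 
wrist pin 8 [-36.5  71.   73.2] 
wrist arm 108 [-76.2  72.6  46.5] slope 0.385 angle 1.204
wrist board 8 [-35.3  25.8  36.9] 
top pin 13 [-30.8  69.5  73.8] 
top arm 46 [-62.2  69.7  46.3] slope 0.057 angle 1.513
top board 45 [-41.9  38.1  35.6] 
top tab 36 [ 0.2 -2.5 68.1]
```

View pics/wz2.png

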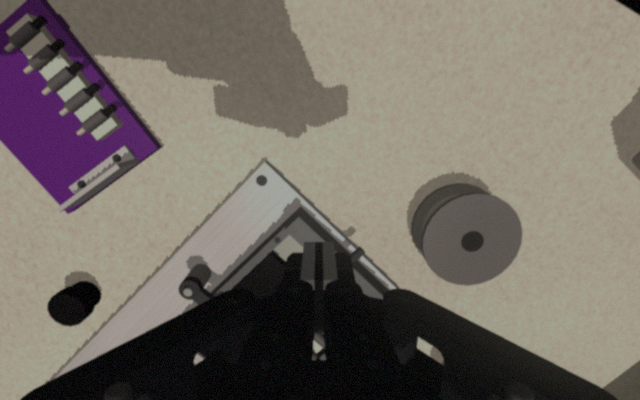

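View pics/t2.png

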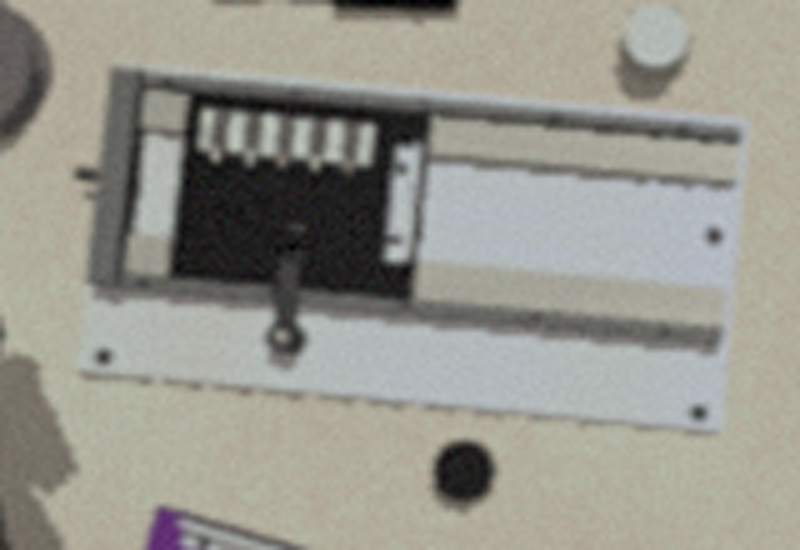

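The top view shows the keeper lying across the board's edge from (285,337) to (295,232). For a better angle I bring the wrist camera over it.

Call:
step_arm --deltas '[[[0,-1.1,-24,0,0,0,-0.0785],[0,-1.1,-24,0,0,0,-0.0785],[0,-1.1,-24,0,0,0,-0.0785],[0,-1.1,-24,0,0,0,-0.0785],[0,-1.1,-24,0,0,0,-0.0785],[0,-1.1,-24,0,0,0,-0.0785],[0,-1.1,-24,0,0,0,-0.0785],[0,-1.1,-24,0,0,0,-0.0785],[0,-1.1,-24,0,0,0,-0.0785],[0,-1.1,-24,0,0,0,-0.0785]]]'

```text
clock: 13.7
eef_pos: [512.7, 27.2, 187.7]
tool_rot: [-3.141, 0.001, 1.474]
force: [0.8, 0.5, -0.7]
width: 0.2
```

Call:
step_arm --deltas '[[[0,0,0,0,0,0,0],[0,0,0,0,0,0,0]]]'

```text
clock: 13.87
eef_pos: [512.9, 26.9, 187.7]
tool_rot: [-3.141, 0.001, 1.475]
force: [0.0, 0.0, 0.3]
width: -0.4
```

Run:
```python
from loc import *
s=ctrl.read_state(); print(toL(s["eef_pos"]),s["clock"])
C=cam("wrist"); im,d=ctrl.get_image("wrist"); cv2.imwrite("pics/wz3.png",im[:,:,::-1])
P=toL(cloud(C,d)); h=P[...,2]
def sel(lo,hi,x0,x1,y0,y1):
    k=(d>0)&(h>lo)&(h<hi)&(P[...,0]>x0)&(P[...,0]<x1)&(P[...,1]>y0)&(P[...,1]<y1); return P[k]
q=sel(43.5,50,-76,-40,50,95); 
e=[]
for x in np.arange(-75,-40,2):
    a=q[abs(q[:,0]-x)<1]
    if len(a)>8: e.append((x,*np.percentile(a[:,1],[3,97]),len(a)))
e=np.array(e); print(e.round(1)); print("slopes lo/hi",np.polyfit(e[:,0],e[:,1],1)[0],np.polyfit(e[:,0],e[:,2],1)[0])
for nm,z in dict(pin=(70,77,-60,-10,50,100),cap=(44,50,-105,-78,50,90),tab=(64,72,-45,45,-12,6)).items():
    a=sel(*z); print(nm,len(a),a.mean(0) if len(a) else'')
# references: guide inner edge direction, board/tab
t=sel(64,72,-45,45,-12,6); print("tab slope",np.polyfit(t[:,0],t[:,1],1)[0])
g=sel(31.5,37,-72,-50,-60,45); 
E2=[(y,*np.percentile(b[:,0],[3,97])) for y in range(-55,45,4) for b in [g[abs(g[:,1]-y)<2]] if len(b)>8]; E2=np.array(E2); print("guide dx/dy",np.polyfit(E2[:,0],E2[:,1:],1)[0],E2[:,1:].mean(0))
b=sel(34,40,-50,-20,5,60);print("board z",np.median(b[:,2]))
b=sel(34,40,-50,-20,80,145);print("board z front",np.median(b[:,2]),b[:,1].max())
```

```text
[-59.98442368 -23.84386336 187.65756448] 13.8667
[[-75.   64.5  76.5  49. ]
 [-73.   64.2  76.1  49. ]
 [-71.   64.3  76.4  40. ]
 [-69.   64.2  76.4  54. ]
 [-67.   64.1  76.3  38. ]
 [-65.   64.5  76.3  52. ]
 [-63.   64.2  76.3  54. ]
 [-61.   64.3  76.3  36. ]
 [-59.   64.1  76.3  54. ]
 [-57.   64.1  76.3  36. ]
 [-55.   64.1  76.3  54. ]
 [-53.   64.1  76.2  54. ]
 [-51.   64.1  76.3  36. ]
 [-49.   64.1  76.2  54. ]
 [-47.   64.1  76.1  36. ]
 [-45.   64.   76.1  54. ]
 [-43.   64.3  76.2  53. ]
 [-41.   64.   76.2  37. ]]
slopes lo/hi -0.008764029540283701 -0.005434666279945191
pin 291 [-30.68614172  70.22654002  74.1365556 ]
cap 517 [-87.71057486  70.1837363   46.91841145]
tab 551 [-1.73264198 -1.7817076  68.07425991]
tab slope -0.007278318398980463
guide dx/dy [0.00427527 0.14135273] [-66.78862156 -55.29376838]
board z 36.635441162360486
board z front 36.63662531091031 120.36196902091154
```

View pics/wz3.png

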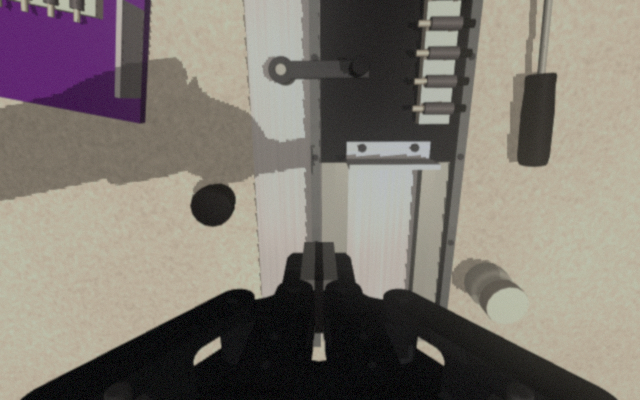

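The arm's slope (-0.007) equals the tab's slope (-0.007), so the keeper is square to about 0.01 rad. The board top reads 36.6 at both ends. The robot is clear, so I hand in.

```bash
python3 -c "
from cell import ctrl
print(ctrl.finish_job())"
```

```text
the job is handed in; nothing more can be done
None
```

The carrier is in its locating notches and the keeper lies square across its near edge. I handed the job in about 14 s into the 51 s allowed.

- **Carrier:** I pushed it along the rails by its tab with two fingertips. It met about 7–9 N of resistance and dropped home. In the last wrist picture the board top reads 36.6 mm at both ends, down from 41.7, so it is level.
- **Keeper:** I pushed its pin round with the closed fingers, using under 3 N. In the last wrist picture the arm and the tab have the same slope, so it is square to within about 0.01 rad.
- **Rest of the bench:** The loupe, jar, purple carrier, driver and spool appear in the later pictures where they were. I did not measure them again. At hand-in the robot was high above the bench, touching nothing.

**Checks that disagreed:**
- Coarser angle readings, from the scene and top cameras or with the fingers in the way, gave about 1.46–1.53. I relied on the final close, unobstructed wrist view.
- The positions carry a calibration offset of about 1–2 mm.
- One rail-guide edge reading (slope 0.14) was plainly wrong, so I ignored it.

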